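# Set the cable stripper's blade depth by four clicks and lock it

### The job

On the cable stripping machine, push the long pointer of the click-stop blade-depth dial round clockwise (seen from above) with a fingertip, exactly four clicks from where it stands and never past the fourth click. Then push the upright lock tab beside it fully home towards the dial. Work gently, by touch alone: grip or lift nothing, and leave the small round knob and the loose things lying about undisturbed.

Things in the scene. Friction and masses are not known exactly. Their poses are not given: they have to be found in the camera images.
- dial_hub (a point): On the dial's vertical axis, level with the pointer's top, 40 mm above the machine's steel top plate (plate 110 mm above the bench). The dial sits on an aluminium bezel 132 mm across, 6 mm thick, with 18 dark ticks, mounted at any angle: the pointer may start in any direction. This frame does not turn with the dial; z up.
- pointer (a point): Point in the pointer, 45 mm from the dial's axis, 12 mm below its top; turns with the dial; x outward along the pointer. Black dial: a disc 60 mm across, top 16 mm above the steel plate, with an upright bar 14 mm wide on it (16 to 40 mm above the plate). The bar runs from 20 mm behind the axis to 58 mm in front; the long end, with a white line on top, is the pointer and overhangs the bezel.
- dial (a joint): Dial angle, rad: 0 where it starts, growing clockwise from above. Clicks every 20 degrees (0.349 rad): resists up to half-way (peak 0.15 to 0.26 N m, 3 to 6 N at the pointer), then snaps forward by itself into the next detent. Four clicks = 1.396. At least 6 clicks back and 7 forward are free: there is no stop at four.
- lock_tab (a point): Centre of the lock tab, an upright steel plate 12 mm thick (its y), 32 mm wide (its x), from 4 to 34 mm above the steel top plate (this point: 19 mm), on a sliding foot 50 by 30 by 6 mm. Its y axis is the way it slides home, towards the dial; z up. It starts 153 to 160 mm from the dial's axis; its far side (-y) is clear for a finger.
- lock (a joint): Travel of the lock tab in m: 0 = fully open, 0.025 = fully home against its stop. It starts open, between 0 and 0.007. It slides with about 2.5 N of friction and stays where it is left. It does not block the dial.
- roller_top (a point): Top centre of the small round black roller knob (38 mm across, 24 mm tall) on the machine's top plate: leave alone.
- roller (a joint): Angle of the roller knob (rad), 0 at the start: leave alone.
- machine: Green cable stripping machine bolted to the bench, 225 by 345 mm (x, y), steel top plate 110 mm above the bench; origin at the centre of its underside, x, y along its sides, z up. A grey round motor 100 mm across sticks out 70 mm at its +y side, level with the top. The dial's axis lies 45 mm towards +y, the lock tab 115 mm towards -y.
- bushing: Loose brass bushing, 28 mm across, 20 mm tall, standing on the machine's top; origin at its underside: leave alone.
- gauge_block: Loose steel block 45 by 22 by 22 mm on the machine's top; origin at its underside: leave alone.
- offcut: Loose wooden offcut 120 by 50 by 40 mm on the bench; origin at its underside: leave alone.
- oil: Loose plastic oil bottle, 56 mm across, 150 mm tall, on the bench; origin at its underside: leave alone.
- jar: Loose glass jar, 70 mm across, 90 mm tall, on the bench; origin at its underside: leave alone.
- roll: Loose cardboard tube ring, 90 mm across, 30 mm tall, on the bench; origin at its underside: leave alone.
- wrench: Loose wrench lying on the bench: leave alone.

How it is judged:
By the outcome, as a careful person would: the job done as asked, in the order asked, and still so for the second after the job is handed in, with the robot touching nothing.
It also fails if it takes over 67 s, if anything falls off the work surface, if the arm or the gripper's body presses on something with over 40 N, if the wrist force passes 120 N, or if a joint passes its speed limit or range.

### The arm

A 6-joint arm with a two-finger parallel gripper is mounted at the origin on the work surface. World frame = base frame: x ahead of the robot, y to its left, z up, the work surface at z = 0. Lengths are in m, angles in rad, forces in N, time in s.
With the tool pointing down it reaches from about 0.25 to 0.725 m from the base axis. Payload 4 kg.
Tool frame: the origin (TCP) lies between the finger pads; the fingertips stand 17 mm ahead of it and the grasp point (between the pads) lies 2 mm behind it; z points along the fingers, x is the direction in which the jaws open and shut, and the axes are right-handed (so a half turn about z gives the same grasp; the last joint's range is limited). The gripper opens to 85 mm and grips with 20 to 120 N. Pads are 22 mm wide; open, the fingers measure 114 mm over their backs; the gripper's body (76 mm by 85 mm) begins 54 mm behind the grasp point. The pads swing forward as they close: fully open they stand 13 mm farther back than shut.
Start: joints at [-1.268, 0.241, 0.005, 1.335, 0, 1.571], TCP at [0.149, -0.477, 0.248] pointing down, gripper open.
Joint ranges: [-2.72, 2.72], [-1.05, 1.87], [-1.09, 1.28], [-1.99, 2.15], [-1.42, 1.44], [-3.14, 3.14]. Speed limits (rad/s): [2.79, 2.79, 3.14, 3.14, 3.14, 3.14].

### API

Orientations are given as a unit quaternion [x, y, z, w].
In Python, from workcell import telemetry, cams, workorder gives the robot as it stands. The module is installed in compiled form; this text tells all that it offers.
- The arm moves only by the tool apply_moves, never from a script. Its argument "moves" is a list that holds one entry, the list of rows, each a list of 4 numbers: the shift along the tool's x, y, z in mm, then the turn about the tool's z in degrees. A call has exactly 10 rows; each row shifts and turns the pose as measured when the row begins, along the tool's axes as they then stand; what a row does not reach is not made up. A row lasts 1/10 s, in which the tool goes at most 50 mm and 8.59 degrees, less where a joint would pass 70% of its speed; a pose out of reach is approached as far as the arm can. A call with a gripper value outside its range is refused whole. "hand" is the gripper's target within -1 to 1 (fully open at 1, half-way at 0, shut at -1), set as the call begins (left out, the last holds). The fingers move at their own pace and stop on an object; the grip force is fixed at half the most. Time passes only in rows, so rows that do not move let the fingers close, or fill a call up. It gives the time, the measured TCP pose, the force and the opening at its end, in the units of the state.
- telemetry.get_obs(): the state, without advancing time (a new reading comes with each control period).
- cams.camera(name): name is "scene" or "top" or "wrist"; returns a dict with "color" (384x512x3 uint8, red, green, blue), "fovy" (degrees; the focal length in pixels is half the picture's height over the tangent of half this angle, whatever the lens; pixels are square), "cx", "cy" (the principal point, pixels), "camera_from_world" (4x4, takes a point from world to camera coordinates). Camera axes: x right, y down, z forward; pixel columns grow to the right and rows downward; lengths in m; the calibration is good to about 2 mm. The wrist camera is an equidistant fisheye: a pixel r from the principal point sees the ray r / f radians off the axis. A picture is of the moment at which its call begins. There is no depth.
- workorder.job_done(): hands the job in, once; it reports no verdict.
The state is a dict: "clock": time; "joint_pos": joint angles; "joint_vel": joint speeds; "tau": joint torques, N m; "eef_pos": TCP position; "tool_rot": TCP orientation; "ft_force": force on the tool from outside, world axes, zero at the start; "ft_torque": the same for the moment, N m; "grip_width": finger opening in m.
Only numpy, scipy, OpenCV 4.12 (cv2) and the standard library are available. Lean on these libraries where they do the work, as an engineer would, in place of code of your own. Each camera call takes 0.05 s, during which the arm holds its last target. There are 200 camera calls.

## Working session

There is one attempt and no reset: what is moved stays moved. The work goes in short steps, Python scripts to look and compute and a tool call to move; the robot and the scene stay as the last step left them, time stands still between calls to the robot, and variables do not carry over. Pictures are saved under pics/ and viewed, about 8 in all and at most 12, crops included, and the job is handed in when it is done.

Besides the shell and the picture viewer there is one more tool, called after ">>>" by a JSON object that holds its "fn" and its "kwargs", one argument or row to a line. apply_moves: Moves the arm, as the interface text tells. Its arguments: {"type":"object","properties":{"moves":{"type":"array"},"hand":{"type":"number"}},"required":["moves"]}

```bash
mkdir -p pics; cat > h.py <<'E'
import numpy as np, cv2
from workcell import telemetry, cams, workorder
def cam(n):
    c=cams.camera(n); img=c["color"]; H=img.shape[0]
    c["f"]=H/2/np.tan(np.radians(c["fovy"]/2)); return c
def ray(c,u,v,fish=False):
    x,y=u-c["cx"],v-c["cy"]
    if fish:
        r=np.hypot(x,y); t=r/c["f"]; d=np.array([np.sin(t)*x/max(r,1e-9),np.sin(t)*y/max(r,1e-9),np.cos(t)])
    else: d=np.array([x/c["f"],y/c["f"],1])
    T=np.array(c["camera_from_world"]); R,t=T[:3,:3],T[:3,3]
    return -R.T@t, R.T@d
def onz(c,u,v,z,fish=False):
    o,d=ray(c,u,v,fish); return o+d*(z-o[2])/d[2]
def proj(c,p,fish=False):
    T=np.array(c["camera_from_world"]); q=T[:3,:3]@np.array(p)+T[:3,3]
    if fish:
        r=np.hypot(q[0],q[1]); k=c["f"]*np.arctan2(r,q[2])/max(r,1e-9)
        return c["cx"]+k*q[0],c["cy"]+k*q[1]
    return c["cx"]+c["f"]*q[0]/q[2],c["cy"]+c["f"]*q[1]/q[2]
E
python3 - <<'E'
from h import *
import pickle
for n in("scene","top","wrist"):
    c=cam(n); pickle.dump(c,open(f"{n}0.pkl","wb")); print(n,c["fovy"],c["cx"],c["cy"],np.round(c["camera_from_world"],3).tolist())
    cv2.imwrite(f"pics/{n}0.png",cv2.resize(c["color"][:,:,::-1],(800,600),interpolation=cv2.INTER_CUBIC))
print(telemetry.get_obs())
E
```

```text
scene 55.63353209126255 251.7543929535296 191.48050489631456 [[-0.884, 0.468, 0.009, 0.463], [0.381, 0.73, -0.567, -0.138], [-0.272, -0.498, -0.823, 1.467], [0.0, 0.0, 0.0, 1.0]]
top 51.34538439349054 254.43157239983765 190.2550245397923 [[0.023, -1.0, 0.009, -0.029], [-0.991, -0.024, -0.134, 0.555], [0.134, -0.006, -0.991, 1.364], [0.0, 0.0, 0.0, 1.0]]
wrist 65.70646984690485 254.25456216115828 195.50304466725132 [[0.298, -0.954, -0.002, -0.499], [-0.908, -0.284, 0.309, -0.04], [-0.295, -0.09, -0.951, 0.381], [0.0, 0.0, 0.0, 1.0]]
{'clock': 0.15, 'joint_pos': array([-1.26800056e+00,  2.41234813e-01,  4.04924792e-03,  1.33519720e+00,
        4.26012234e-06,  1.57076291e+00]), 'joint_vel': array([-0.00132883, -0.00434894,  0.0033818 ,  0.00151717,  0.0010584 ,
        0.00010216]), 'tau': array([ 3.94953190e-05, -3.72634184e+01,  2.52638483e+01,  1.23454817e-02,
       -4.73654097e-06,  1.41755032e-05]), 'eef_pos': array([ 0.1489639 , -0.4768296 ,  0.24762593]), 'tool_rot': array([ 8.05673950e-01, -5.92358723e-01, -6.37800156e-04, -4.71608960e-04]), 'ft_force': array([ 0.51047093, -0.13905003, -0.2268405 ]), 'ft_torque': array([-0.00399033, -0.0370079 ,  0.01548564]), 'grip_width': 0.08558675907414644}
```

View pics/top0.png

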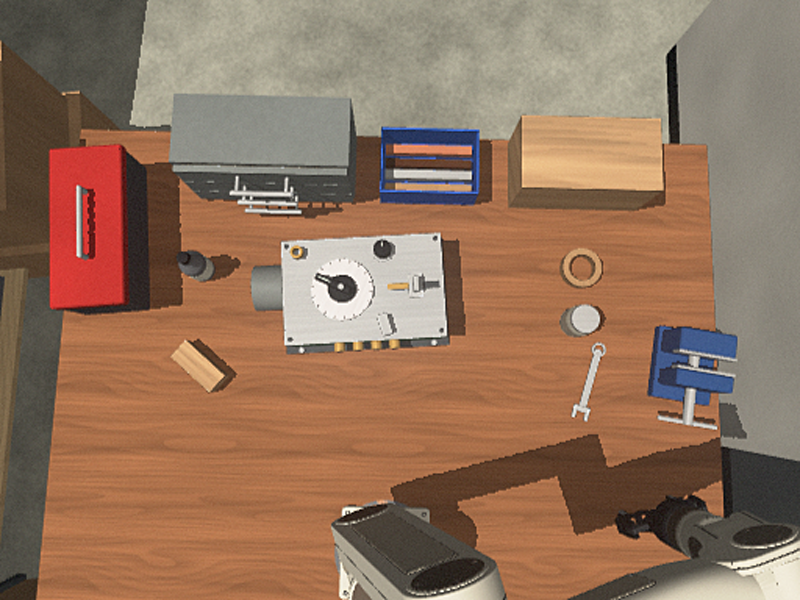

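View pics/scene0.png

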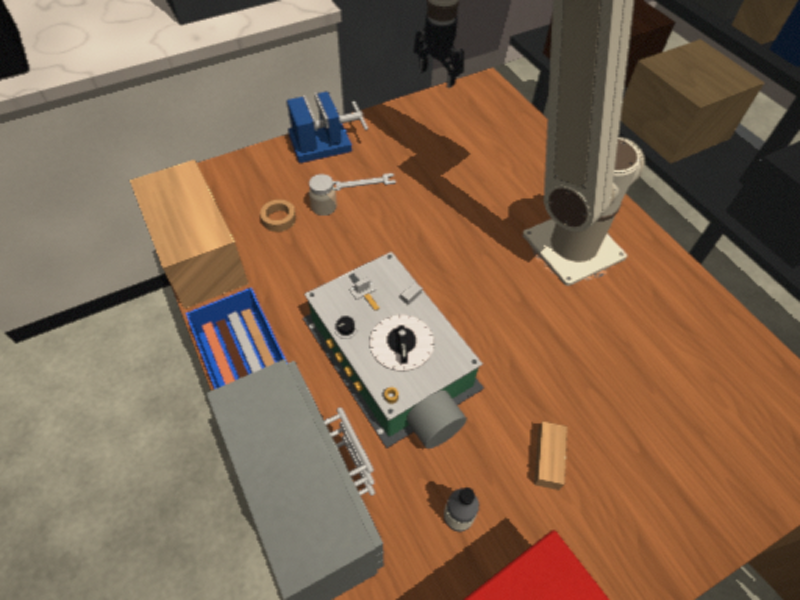

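The top view shows the dial at about (341,288) in the 800x600 picture. Its pointer runs up-left to about (316,276), and the lock tab is at about (417,286). I'll measure these on the raw images.

```bash
python3 - <<'E'
from h import *
import pickle
c=pickle.load(open("top0.pkl","rb")); s=800/512
for n,u,v,z in [("cap end",316,276,.15),("hub",341,288,.126),("tab",417,286,.144),("screw UL",286,246,.11),("screw UR",434,239,.11),("screw LR",444,341,.11),("screw LL",291,344,.11),("roller",383,248,.134),("bush",299,252,.13),("block",386,323,.132),("oil",190,262,.15)]:
    print(n,np.round(onz(c,u/s,v/s,z),3))
# bezel white ring fit: in top view
g=c["color"][140:230,180:300]; 
hsv=cv2.cvtColor(c["color"],cv2.COLOR_RGB2HSV)
m=((hsv[...,2]>225)&(hsv[...,1]<25)).astype(np.uint8)
n,l,st,ce=cv2.connectedComponentsWithStats(m); 
for i in range(1,n):
    if st[i,4]>200: print(st[i],ce[i])
cv2.imwrite("pics/topcrop.png",cv2.resize(c["color"][145:230,175:300,::-1],(750,510),interpolation=cv2.INTER_CUBIC))
E
```

```text
cap end [0.58  0.154 0.15 ]
hub [0.56  0.104 0.126]
tab [ 0.565 -0.055  0.144]
screw UL [0.651 0.227 0.11 ]
screw UR [ 0.674 -0.091  0.11 ]
screw LR [ 0.455 -0.116  0.11 ]
screw LL [0.441 0.206 0.11 ]
roller [0.646 0.018 0.134]
bush [0.634 0.195 0.13 ]
block [0.488 0.007 0.132]
oil [0.603 0.416 0.15 ]
[199 166  40  39 822] [218.8649635  185.42092457]
```

View pics/topcrop.png

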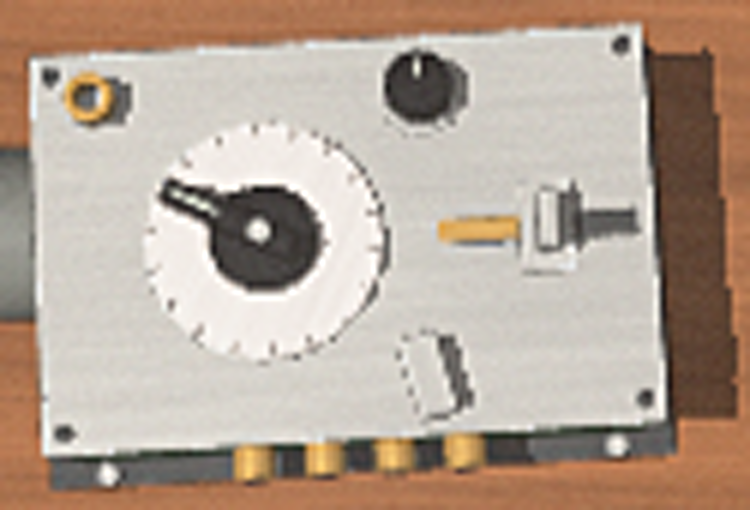

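```bash
cat >> h.py <<'E'
def toolplan(P,alpha,obs=None,rows=10,target=True):
    "constant per-row shift (mm) in world-averaged sense: print rows list to reach P with tool x azimuth alpha(deg)"
    from scipy.spatial.transform import Rotation as Ro
    o=obs or telemetry.get_obs(); R=Ro.from_quat(o["tool_rot"]).as_matrix(); p=np.array(o["eef_pos"])
    a0=np.degrees(np.arctan2(R[1,0],R[0,0])); da=(alpha-a0+180)%360-180
    out=[]
    for i in range(rows):
        a=np.radians(a0+da*i/rows); x=np.array([np.cos(a),np.sin(a),0]); y=np.array([np.sin(a),-np.cos(a),0]); d=(np.array(P)-p)/rows*1000
        out.append([round(d@x,1),round(d@y,1),round(-d[2],1),round(-da/rows,2)])
    print("az",round(a0,1),"tilt",np.round(R[:,2],3),"p",np.round(p,4)); print(out)
E
python3 - <<'E'
from h import *
import pickle
c=pickle.load(open("top0.pkl","rb"))
f=lambda x,y,z:onz(c,x/6+175-.4,y/6+145-.4,z)
hub=f(259,230,.15); tip=f(166,188,.15); bez=f(266,242,.116); tab=f(547,220,.144)
print(hub,bez,tip,np.degrees(np.arctan2(*(tip-hub)[1::-1])),np.linalg.norm(tip-hub),tab,np.linalg.norm((tab-hub)[:2]))
th=np.radians(66);r=np.array([np.cos(th),np.sin(th)]);t=np.array([np.sin(th),-np.cos(th)])
h=(hub+bez)[:2]/2
print(h, h+.046*r-.035*t)
toolplan([*(h+.046*r-.035*t),.22],66,rows=20)
E
```

```text
[0.56096526 0.10352134 0.15      ] [0.55952431 0.10240196 0.116     ] [0.58263406 0.15443091 0.15      ] 66.94379186695203 0.05532920867731049 [ 0.57117596 -0.05156175  0.144     ] 0.1554188583971672
[0.56024479 0.10296165] [0.54698058 0.15922052]
az -72.6 tilt [-0.     0.002 -1.   ] p [ 0.149  -0.4768  0.2476]
[[np.float64(-24.4), np.float64(-28.5), np.float64(1.4), np.float64(-6.93)], [np.float64(-20.8), np.float64(-31.2), np.float64(1.4), np.float64(-6.93)], [np.float64(-16.9), np.float64(-33.5), np.float64(1.4), np.float64(-6.93)], [np.float64(-12.7), np.float64(-35.3), np.float64(1.4), np.float64(-6.93)], [np.float64(-8.4), np.float64(-36.6), np.float64(1.4), np.float64(-6.93)], [np.float64(-3.9), np.float64(-37.3), np.float64(1.4), np.float64(-6.93)], [np.float64(0.6), np.float64(-37.5), np.float64(1.4), np.float64(-6.93)], [np.float64(5.2), np.float64(-37.2), np.float64(1.4), np.float64(-6.93)], [np.float64(9.6), np.float64(-36.3), np.float64(1.4), np.float64(-6.93)], [np.float64(13.9), np.float64(-34.8), np.float64(1.4), np.float64(-6.93)], [np.float64(18.0), np.float64(-32.9), np.float64(1.4), np.float64(-6.93)], [np.float64(21.9), np.float64(-30.5), np.float64(1.4), np.float64(-6.93)], [np.float64(25.4), np.float64(-27.6), np.float64(1.4), np.float64(-6.93)], [np.float64(28.5), np.float64(-24.4), np.float64(1.4), np.float64(-6.93)], [np.float64(31.3), np.float64(-20.7), np.float64(1.4), np.float64(-6.93)], [np.float64(33.5), np.float64(-16.8), np.float64(1.4), np.float64(-6.93)], [np.float64(35.3), np.float64(-12.6), np.float64(1.4), np.float64(-6.93)], [np.float64(36.6), np.float64(-8.3), np.float64(1.4), np.float64(-6.93)], [np.float64(37.3), np.float64(-3.8), np.float64(1.4), np.float64(-6.93)], [np.float64(37.5), np.float64(0.7), np.float64(1.4), np.float64(-6.93)]]
```

>>> {"fn": "apply_moves", "kwargs": {
  "moves": [
    [[-24,-28,0,-7],[-21,-31,0,-7],[-17,-33,0,-7],[-13,-35,0,-7],[-8,-37,0,-7],[-4,-37,0,-7],[0,-37,0,-7],[5,-37,0,-7],[10,-36,0,-7],[14,-35,0,-7]]
  ],
  "hand": -1
}}

```text
clock: 1.15
eef_pos: [0.3417, -0.1465, 0.245]
tool_rot: [1.0, -0.004, -0.001, -0.002]
ft_force: [0.7, -1.0, -1.1]
grip_width: -0.0001
```

```bash
python3 - <<'E'
from h import *
o=telemetry.get_obs(); print(o["joint_pos"],o["clock"])
toolplan([.547,.159,.225],67)
E
```

```text
[-0.40743734 -0.01027027 -0.29196665  1.29260971  0.00295056  1.17135016] 1.15
az -0.5 tilt [-0.002  0.004 -1.   ] p [ 0.3417 -0.1465  0.245 ]
[[np.float64(20.3), np.float64(-30.7), np.float64(2.0), np.float64(-6.75)], [np.float64(23.8), np.float64(-28.1), np.float64(2.0), np.float64(-6.75)], [np.float64(26.9), np.float64(-25.1), np.float64(2.0), np.float64(-6.75)], [np.float64(29.7), np.float64(-21.8), np.float64(2.0), np.float64(-6.75)], [np.float64(32.0), np.float64(-18.2), np.float64(2.0), np.float64(-6.75)], [np.float64(33.9), np.float64(-14.3), np.float64(2.0), np.float64(-6.75)], [np.float64(35.4), np.float64(-10.2), np.float64(2.0), np.float64(-6.75)], [np.float64(36.3), np.float64(-6.0), np.float64(2.0), np.float64(-6.75)], [np.float64(36.8), np.float64(-1.7), np.float64(2.0), np.float64(-6.75)], [np.float64(36.7), np.float64(2.7), np.float64(2.0), np.float64(-6.75)]]
```

>>> {"fn": "apply_moves", "kwargs": {
  "moves": [
    [[20,-31,2,-7],[24,-28,2,-7],[27,-25,2,-7],[30,-22,2,-7],[32,-18,2,-7],[34,-14,2,-7],[35,-10,2,-7],[36,-6,2,-7],[37,-2,2,-7],[37,3,2,-5]]
  ]
}}

```text
clock: 2.15
eef_pos: [0.5377, 0.1829, 0.2229]
tool_rot: [0.816, 0.578, -0.001, -0.002]
ft_force: [-0.0, 0.3, 0.1]
grip_width: -0.0
```

```bash
python3 - <<'E'
from h import *
import pickle
o=telemetry.get_obs(); print(o["joint_pos"],o["ft_force"],o["clock"])
toolplan([.547,.159,.225],67,rows=4)
for n in("wrist","top"):
    c=cam(n); pickle.dump(c,open(n+"1.pkl","wb"))
    k=c["color"] if n=="wrist" else c["color"][145:230,175:300]
    cv2.imwrite(f"pics/{n}1.png",cv2.resize(k[:,:,::-1],(800,600) if n=="wrist" else (750,510),interpolation=cv2.INTER_CUBIC))
E
```

```text
[0.32643936 0.38972353 0.14726588 1.3317788  0.00286763 0.66420258] [-0.02680826  0.27204694  0.14718013] 2.15
az 70.6 tilt [-0.004  0.002 -1.   ] p [0.5377 0.1829 0.2229]
[[np.float64(-4.9), np.float64(4.2), np.float64(-0.5), np.float64(0.91)], [np.float64(-4.8), np.float64(4.3), np.float64(-0.5), np.float64(0.91)], [np.float64(-4.7), np.float64(4.3), np.float64(-0.5), np.float64(0.91)], [np.float64(-4.7), np.float64(4.4), np.float64(-0.5), np.float64(0.91)]]
```

View pics/wrist1.png

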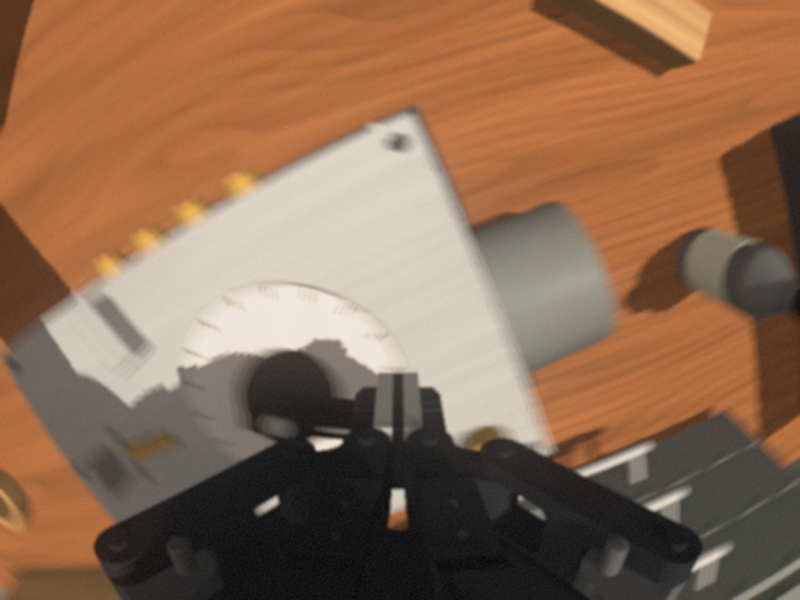

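```bash
cat >> h.py <<'E'
H=np.array([.5602,.1030])
def pt(th,r,off):
    th=np.radians(th); return H+r*np.array([np.cos(th),np.sin(th)])-off*np.array([np.sin(th),-np.cos(th)])
def status():
    from scipy.spatial.transform import Rotation as Ro
    o=telemetry.get_obs(); R=Ro.from_quat(o["tool_rot"]).as_matrix(); d=o["eef_pos"][:2]-H
    a=np.degrees(np.arctan2(R[1,0],R[0,0])); x,y=R[:2,0],R[:2,1]
    print("t",o["clock"],"az",round(a,1),"z",round(o["eef_pos"][2],4),"hub-rel in tool x,y mm",np.round([d@x*1e3,d@y*1e3],1),"F tool",np.round(R.T@o["ft_force"],1))
E
python3 - <<'E'
from h import *
status(); toolplan([*pt(67,.047,.034),.150],67)
E
```

```text
t 2.25 az 70.7 z 0.2217 hub-rel in tool x,y mm [ 70.5 -47.6] F tool [-0.7 -0.2  0.7]
az 70.7 tilt [-0.004  0.003 -1.   ] p [0.5386 0.1853 0.2217]
[[np.float64(-2.1), np.float64(1.7), np.float64(7.2), np.float64(0.37)], [np.float64(-2.1), np.float64(1.7), np.float64(7.2), np.float64(0.37)], [np.float64(-2.1), np.float64(1.7), np.float64(7.2), np.float64(0.37)], [np.float64(-2.1), np.float64(1.7), np.float64(7.2), np.float64(0.37)], [np.float64(-2.1), np.float64(1.7), np.float64(7.2), np.float64(0.37)], [np.float64(-2.1), np.float64(1.7), np.float64(7.2), np.float64(0.37)], [np.float64(-2.1), np.float64(1.8), np.float64(7.2), np.float64(0.37)], [np.float64(-2.1), np.float64(1.8), np.float64(7.2), np.float64(0.37)], [np.float64(-2.1), np.float64(1.8), np.float64(7.2), np.float64(0.37)], [np.float64(-2.0), np.float64(1.8), np.float64(7.2), np.float64(0.37)]]
```

>>> {"fn": "apply_moves", "kwargs": {
  "moves": [
    [[-5,4,4,1],[-5,4,6,1],[-5,4,8,1],[-4,3,9,0.7],[-2,2,9,0],[0,0,10,0],[0,0,9,0],[0,0,6,0],[0,0,4,0],[0,0,0,0]]
  ]
}}

```text
clock: 3.25
eef_pos: [0.544, 0.1523, 0.1493]
tool_rot: [0.838, 0.546, -0.004, -0.003]
ft_force: [-0.0, 1.1, 0.7]
grip_width: -0.0002
```

```bash
python3 - <<'E'
from h import *
status(); toolplan([*pt(67,.047,.034),.150],67,rows=1)
import pickle
c=cam("wrist"); pickle.dump(c,open("wrist2.pkl","wb"))
c2=cam("top")
k=np.hstack([cv2.resize(c["color"][130:384,100:400],(400,339)),cv2.resize(c2["color"][145:230,175:300],(400,339),interpolation=cv2.INTER_CUBIC)])
cv2.imwrite("pics/v2.png",k[:,:,::-1])
status()
E
```

```text
t 3.25 az 66.2 z 0.1493 hub-rel in tool x,y mm [ 38.6 -34.7] F tool [ 1.  -0.5 -0.7]
az 66.2 tilt [-0.01  0.   -1.  ] p [0.544  0.1523 0.1493]
[[np.float64(8.0), np.float64(0.1), np.float64(-0.7), np.float64(-0.76)]]
t 3.35 az 66.2 z 0.1501 hub-rel in tool x,y mm [ 39.  -34.4] F tool [ 0.4 -0.1 -0.8]
```

View pics/v2.png

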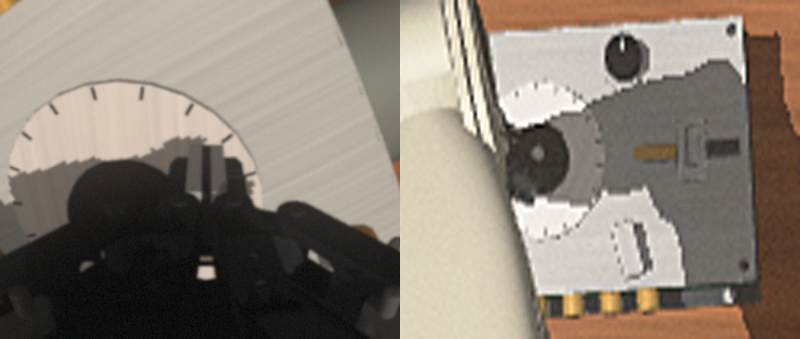

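>>> {"fn": "apply_moves", "kwargs": {
  "moves": [
    [[3,0,0,-0.3],[4,0,0,-0.5],[2,1,0,0],[0,2,0,0],[0,2,0,0],[0,2,0,0],[0,2,0,0],[0,1,0,0],[0,1,0,0],[0,0,0,0]]
  ]
}}

```text
clock: 4.35
eef_pos: [0.5609, 0.1576, 0.1518]
tool_rot: [0.833, 0.553, -0.001, -0.002]
ft_force: [-0.7, -0.2, 0.1]
grip_width: -0.0
```

```bash
python3 -c "
from h import *
status()"
```

```text
t 4.35 az 67.2 z 0.1518 hub-rel in tool x,y mm [ 50.6 -20.6] F tool [-0.4 -0.6 -0.1]
```

>>> {"fn": "apply_moves", "kwargs": {
  "moves": [
    [[-0.5,0.5,0.5,0],[-0.5,0.5,0.5,0],[-0.5,0.5,0.5,0],[0,0.5,0,0],[0,0.5,0,0],[0,0.5,0,0],[0,0.5,0,0],[0,0.5,0,0],[0,0,0,0],[0,0,0,0]]
  ]
}}

```text
clock: 5.35
eef_pos: [0.5638, 0.1545, 0.1502]
tool_rot: [0.833, 0.553, -0.002, -0.002]
ft_force: [0.1, 0.7, 0.1]
grip_width: 0.0001
```

```bash
python3 -c "
from h import *
status()"
```

```text
t 5.35 az 67.2 z 0.1502 hub-rel in tool x,y mm [ 48.9 -16.7] F tool [ 0.7 -0.2 -0.1]
```

>>> {"fn": "apply_moves", "kwargs": {
  "moves": [
    [[0,0.5,0,0],[0,0.5,0,0],[0,0.5,0,0],[0,0.5,0,0],[0,0.5,0,0],[0,0.5,0,0],[0,0,0,0],[0,0,0,0],[0,0,0,0],[0,0,0,0]]
  ]
}}

```text
clock: 6.35
eef_pos: [0.565, 0.1541, 0.1501]
tool_rot: [0.833, 0.554, -0.003, -0.004]
ft_force: [-1.7, 1.1, 0.8]
grip_width: 0.0001
```

```bash
python3 - <<'E'
from h import *
status()
cs=[cam(n)["color"] for n in("wrist","scene")]
k=np.hstack([cv2.resize(cs[0][180:350,150:350],(400,340),interpolation=cv2.INTER_CUBIC),cv2.resize(cs[1][170:280,190:320],(400,340),interpolation=cv2.INTER_CUBIC)])
cv2.imwrite("pics/v3.png",k[:,:,::-1])
status()
E
```

```text
t 6.35 az 67.2 z 0.1501 hub-rel in tool x,y mm [ 49.  -15.4] F tool [ 0.4 -2.  -0.7]
t 6.45 az 67.2 z 0.1501 hub-rel in tool x,y mm [ 49.  -15.4] F tool [ 0.3 -2.1 -0.5]
```

>>> {"fn": "apply_moves", "kwargs": {
  "moves": [
    [[0.6,2.2,0,2],[0.6,2.2,0,2],[0.6,2.2,0,2],[0.6,2.2,0,2],[0,0,0,0],[0,0,0,0],[0,0,0,0],[0,0,0,0],[0,0,0,0],[0,0,0,0]]
  ]
}}

```text
clock: 7.45
eef_pos: [0.5709, 0.1536, 0.1501]
tool_rot: [0.87, 0.493, -0.005, -0.006]
ft_force: [-1.6, 0.8, 1.0]
grip_width: 0.0001
```

```bash
python3 -c "
from h import *
status()"
```

```text
t 7.45 az 59.1 z 0.1501 hub-rel in tool x,y mm [ 48.9 -16.8] F tool [-0.1 -1.9 -1. ]
```

View pics/v3.png

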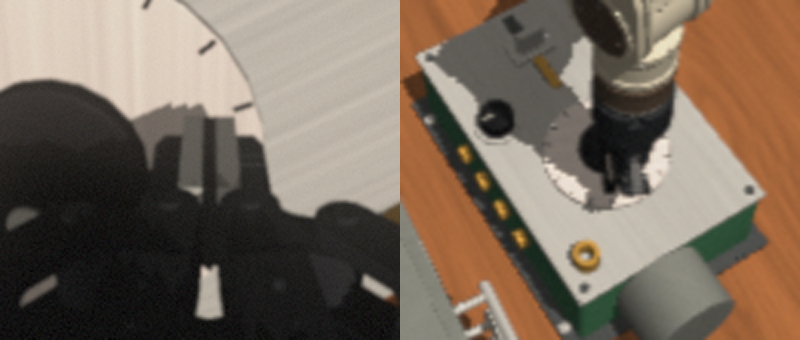

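>>> {"fn": "apply_moves", "kwargs": {
  "moves": [
    [[0.4,1.7,0,1.5],[0.4,1.7,0,1.5],[0,0,0,0],[0,0,0,0],[0,0,0,0],[0,0,0,0],[0,0,0,0],[0,0,0,0],[0,0,0,0],[0,0,0,0]]
  ]
}}

```text
clock: 8.45
eef_pos: [0.5766, 0.1513, 0.15]
tool_rot: [0.884, 0.468, -0.004, -0.004]
ft_force: [0.3, 0.5, 0.6]
grip_width: 0.0001
```

```bash
python3 -c "
from h import *
status()"
```

```text
t 8.45 az 55.8 z 0.15 hub-rel in tool x,y mm [ 49.2 -13.6] F tool [ 0.6 -0.1 -0.6]
```

```bash
cat >> h.py <<'E'
def phi(p,rows): status(); toolplan([*pt(67.2-p,.049,.0167),.150],67.2-p,rows=rows)
E
python3 -c "
from h import *
phi(26,6)"
```

```text
t 8.45 az 55.8 z 0.15 hub-rel in tool x,y mm [ 49.2 -13.6] F tool [ 0.6 -0.1 -0.6]
az 55.8 tilt [-0.011  0.004 -1.   ] p [0.5766 0.1513 0.15  ]
[[np.float64(0.4), np.float64(1.6), np.float64(-0.0), np.float64(2.43)], [np.float64(0.5), np.float64(1.6), np.float64(-0.0), np.float64(2.43)], [np.float64(0.5), np.float64(1.6), np.float64(-0.0), np.float64(2.43)], [np.float64(0.6), np.float64(1.6), np.float64(-0.0), np.float64(2.43)], [np.float64(0.7), np.float64(1.5), np.float64(-0.0), np.float64(2.43)], [np.float64(0.7), np.float64(1.5), np.float64(-0.0), np.float64(2.43)]]
```

>>> {"fn": "apply_moves", "kwargs": {
  "moves": [
    [[0.4,1.6,0,2.4],[0.5,1.6,0,2.4],[0.5,1.6,0,2.4],[0.6,1.8,0,2.4],[0.7,1.8,0,2.4],[0.7,1.8,0,2.4],[0,0,0,0],[0,0,0,0],[0,0,0,0],[0,0,0,0]]
  ]
}}

```text
clock: 9.45
eef_pos: [0.5828, 0.1503, 0.15]
tool_rot: [0.936, 0.351, -0.007, -0.008]
ft_force: [-1.1, 0.1, -0.4]
grip_width: -0.0002
```

```bash
python3 -c "
from h import *
phi(32,3)"
```

```text
t 9.45 az 41.1 z 0.15 hub-rel in tool x,y mm [ 48.1 -20.8] F tool [-0.8 -0.7  0.4]
az 41.1 tilt [-0.018  0.009 -1.   ] p [0.5828 0.1503 0.15  ]
[[np.float64(0.8), np.float64(3.1), np.float64(0.0), np.float64(1.97)], [np.float64(0.9), np.float64(3.0), np.float64(0.0), np.float64(1.97)], [np.float64(1.0), np.float64(3.0), np.float64(0.0), np.float64(1.97)]]
```

>>> {"fn": "apply_moves", "kwargs": {
  "moves": [
    [[0.5,2,0,0.5],[0.3,2,0,0.5],[0.3,2,0,0.5],[0,0,0,0],[0,0,0,0],[0,0,0,0],[0,0,0,0],[0,0,0,0],[0,0,0,0],[0,0,0,0]]
  ]
}}

```text
clock: 10.45
eef_pos: [0.5869, 0.1472, 0.15]
tool_rot: [0.941, 0.338, -0.008, -0.009]
ft_force: [-3.0, 2.3, 0.5]
grip_width: -0.0002
```

```bash
python3 -c "
from h import *
phi(31,2)"
```

```text
t 10.45 az 39.5 z 0.15 hub-rel in tool x,y mm [ 48.7 -17.1] F tool [-0.9 -3.7 -0.4]
az 39.5 tilt [-0.02   0.012 -1.   ] p [0.5869 0.1472 0.15  ]
[[np.float64(0.6), np.float64(1.6), np.float64(-0.0), np.float64(1.67)], [np.float64(0.6), np.float64(1.6), np.float64(-0.0), np.float64(1.67)]]
```

>>> {"fn": "apply_moves", "kwargs": {
  "moves": [
    [[0.3,1.8,0,1],[0.3,1.8,0,1],[0,0,0,0],[0,0,0,0],[0,0,0,0],[0,0,0,0],[0,0,0,0],[0,0,0,0],[0,0,0,0],[0,0,0,0]]
  ]
}}

```text
clock: 11.45
eef_pos: [0.5924, 0.1421, 0.1497]
tool_rot: [0.948, 0.319, -0.006, -0.006]
ft_force: [0.1, 0.7, -0.2]
grip_width: -0.0001
```

```bash
python3 -c "
from h import *
phi(32,2)"
```

```text
t 11.45 az 37.2 z 0.1497 hub-rel in tool x,y mm [ 49.3 -11.7] F tool [ 0.5 -0.5  0.2]
az 37.2 tilt [-0.015  0.007 -1.   ] p [0.5924 0.1421 0.1497]
[[np.float64(0.1), np.float64(-1.7), np.float64(-0.2), np.float64(1.02)], [np.float64(0.1), np.float64(-1.7), np.float64(-0.2), np.float64(1.02)]]
```

```bash
python3 -c "
from h import *
phi(45,7)"
```

```text
t 11.45 az 37.2 z 0.1497 hub-rel in tool x,y mm [ 49.3 -11.7] F tool [ 0.5 -0.5  0.2]
az 37.2 tilt [-0.015  0.007 -1.   ] p [0.5924 0.1421 0.1497]
[[np.float64(0.3), np.float64(1.2), np.float64(-0.0), np.float64(2.15)], [np.float64(0.4), np.float64(1.2), np.float64(-0.0), np.float64(2.15)], [np.float64(0.4), np.float64(1.1), np.float64(-0.0), np.float64(2.15)], [np.float64(0.5), np.float64(1.1), np.float64(-0.0), np.float64(2.15)], [np.float64(0.5), np.float64(1.1), np.float64(-0.0), np.float64(2.15)], [np.float64(0.5), np.float64(1.1), np.float64(-0.0), np.float64(2.15)], [np.float64(0.6), np.float64(1.1), np.float64(-0.0), np.float64(2.15)]]
```

>>> {"fn": "apply_moves", "kwargs": {
  "moves": [
    [[0.3,1.2,0,2.2],[0.4,1.2,0,2.2],[0.4,1.2,0,2.2],[0.5,1.2,0,2.2],[0.5,1.2,0,2.2],[0.5,1.2,0,2.2],[0.5,1.2,0,2.2],[0,0,0,0],[0,0,0,0],[0,0,0,0]]
  ]
}}

```text
clock: 12.45
eef_pos: [0.5971, 0.1405, 0.1497]
tool_rot: [0.982, 0.187, -0.008, -0.009]
ft_force: [-0.7, 1.3, 0.1]
grip_width: 0.0
```

```bash
python3 -c "
from h import *
phi(47,3)"
```

```text
t 12.45 az 21.5 z 0.1497 hub-rel in tool x,y mm [ 48.  -21.3] F tool [-0.1 -1.4 -0.1]
az 21.5 tilt [-0.02   0.014 -1.   ] p [0.5971 0.1405 0.1497]
[[np.float64(0.4), np.float64(1.9), np.float64(-0.1), np.float64(0.44)], [np.float64(0.5), np.float64(1.9), np.float64(-0.1), np.float64(0.44)], [np.float64(0.5), np.float64(1.9), np.float64(-0.1), np.float64(0.44)]]
```

>>> {"fn": "apply_moves", "kwargs": {
  "moves": [
    [[0.4,2,0,0.5],[0.3,2,0,0.5],[0.3,2,0,0.5],[0,0,0,0],[0,0,0,0],[0,0,0,0],[0,0,0,0],[0,0,0,0],[0,0,0,0],[0,0,0,0]]
  ]
}}

```text
clock: 13.45
eef_pos: [0.5995, 0.137, 0.1497]
tool_rot: [0.985, 0.174, -0.009, -0.011]
ft_force: [-1.5, 2.4, 1.0]
grip_width: 0.0001
```

```bash
python3 -c "
from h import *
phi(50,2)"
```

```text
t 13.45 az 20.0 z 0.1497 hub-rel in tool x,y mm [ 48.6 -18.5] F tool [-0.6 -2.8 -0.9]
az 20.0 tilt [-0.022  0.018 -1.   ] p [0.5995 0.137  0.1497]
[[np.float64(0.6), np.float64(2.1), np.float64(-0.2), np.float64(1.42)], [np.float64(0.7), np.float64(2.1), np.float64(-0.2), np.float64(1.42)]]
```

>>> {"fn": "apply_moves", "kwargs": {
  "moves": [
    [[0.5,2,0,1.2],[0.5,2,0,1.2],[0.3,1.8,0,0.5],[0,0,0,0],[0,0,0,0],[0,0,0,0],[0,0,0,0],[0,0,0,0],[0,0,0,0],[0,0,0,0]]
  ]
}}

```text
clock: 14.45
eef_pos: [0.6044, 0.1279, 0.1493]
tool_rot: [0.989, 0.145, -0.008, -0.008]
ft_force: [-0.1, 0.8, -0.0]
grip_width: 0.0003
```

```bash
python3 -c "
from h import *
phi(52,2)"
```

```text
t 14.45 az 16.7 z 0.1493 hub-rel in tool x,y mm [ 49.5 -11.2] F tool [ 0.1 -0.8  0. ]
az 16.7 tilt [-0.019  0.012 -1.   ] p [0.6044 0.1279 0.1493]
[[np.float64(-0.0), np.float64(-2.1), np.float64(-0.4), np.float64(0.75)], [np.float64(-0.1), np.float64(-2.1), np.float64(-0.4), np.float64(0.75)]]
```

```bash
python3 - <<'E'
from h import *
cs=[cam(n)["color"] for n in("top","scene")]
k=np.hstack([cv2.resize(cs[0][145:230,190:290],(400,340),interpolation=cv2.INTER_CUBIC),cv2.resize(cs[1][180:260,210:304],(400,340),interpolation=cv2.INTER_CUBIC)])
cv2.imwrite("pics/v4.png",k[:,:,::-1]); phi(67,7)
E
```

```text
t 14.55 az 16.7 z 0.1493 hub-rel in tool x,y mm [ 49.5 -11.2] F tool [ 0.6 -0.3  0.2]
az 16.7 tilt [-0.019  0.012 -1.   ] p [0.6044 0.128  0.1493]
[[np.float64(0.3), np.float64(1.3), np.float64(-0.1), np.float64(2.36)], [np.float64(0.4), np.float64(1.3), np.float64(-0.1), np.float64(2.36)], [np.float64(0.4), np.float64(1.3), np.float64(-0.1), np.float64(2.36)], [np.float64(0.5), np.float64(1.3), np.float64(-0.1), np.float64(2.36)], [np.float64(0.5), np.float64(1.2), np.float64(-0.1), np.float64(2.36)], [np.float64(0.6), np.float64(1.2), np.float64(-0.1), np.float64(2.36)], [np.float64(0.6), np.float64(1.2), np.float64(-0.1), np.float64(2.36)]]
```

View pics/v4.png

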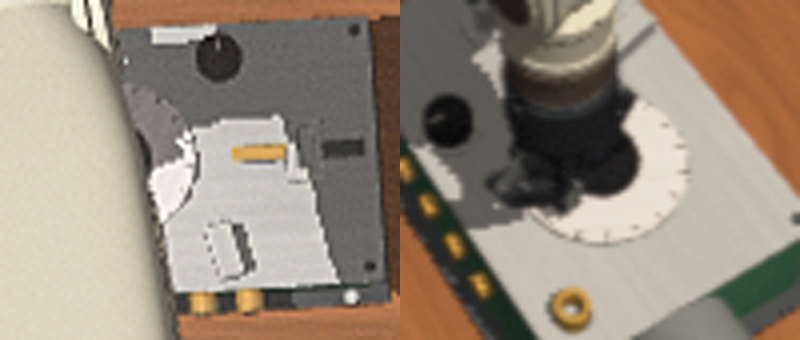

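>>> {"fn": "apply_moves", "kwargs": {
  "moves": [
    [[0.3,1.2,0,2.2],[0.4,1.2,0,2.2],[0.4,1.2,0,2.2],[0.5,1.2,0,2.2],[0.5,1,0,2.2],[0.5,1,0,2],[0.5,0.5,0,2],[0,0,0,0],[0,0,0,0],[0,0,0,0]]
  ]
}}

```text
clock: 15.55
eef_pos: [0.6077, 0.1263, 0.1493]
tool_rot: [1.0, 0.012, -0.01, -0.011]
ft_force: [-0.6, 0.8, -0.7]
grip_width: 0.0003
```

```bash
python3 -c "
from h import *
phi(67,3)"
```

```text
t 15.55 az 1.4 z 0.1493 hub-rel in tool x,y mm [ 48.1 -22.1] F tool [-0.6 -0.8  0.7]
az 1.4 tilt [-0.021  0.021 -1.   ] p [0.6077 0.1263 0.1493]
[[np.float64(0.4), np.float64(2.2), np.float64(-0.2), np.float64(0.41)], [np.float64(0.4), np.float64(2.2), np.float64(-0.2), np.float64(0.41)], [np.float64(0.4), np.float64(2.1), np.float64(-0.2), np.float64(0.41)]]
```

>>> {"fn": "apply_moves", "kwargs": {
  "moves": [
    [[0.4,2,-0.3,0.5],[0.3,2,0,0.5],[0.3,2,0,0.5],[0,0,0,0],[0,0,0,0],[0,0,0,0],[0,0,0,0],[0,0,0,0],[0,0,0,0],[0,0,0,0]]
  ]
}}

```text
clock: 16.55
eef_pos: [0.6088, 0.1225, 0.1494]
tool_rot: [1.0, -0.0, -0.011, -0.013]
ft_force: [-0.0, 3.3, -0.1]
grip_width: 0.0003
```

```bash
python3 -c "
from h import *
phi(70,2)"
```

```text
t 16.55 az -0.0 z 0.1494 hub-rel in tool x,y mm [ 48.5 -19.6] F tool [-0.  -3.3  0.2]
az -0.0 tilt [-0.021  0.026 -0.999] p [0.6088 0.1225 0.1494]
[[np.float64(0.6), np.float64(2.6), np.float64(-0.3), np.float64(1.38)], [np.float64(0.7), np.float64(2.6), np.float64(-0.3), np.float64(1.38)]]
```

>>> {"fn": "apply_moves", "kwargs": {
  "moves": [
    [[0.5,2,0,1.2],[0.4,2,0,1],[0,0,0,0],[0,0,0,0],[0,0,0,0],[0,0,0,0],[0,0,0,0],[0,0,0,0],[0,0,0,0],[0,0,0,0]]
  ]
}}

```text
clock: 17.55
eef_pos: [0.61, 0.1144, 0.1493]
tool_rot: [1.0, -0.023, -0.01, -0.01]
ft_force: [-0.2, 0.8, 0.3]
grip_width: -0.0003
```

```bash
python3 -c "
from h import *
phi(70,2)"
```

```text
t 17.55 az -2.6 z 0.1493 hub-rel in tool x,y mm [ 49.3 -13.7] F tool [-0.2 -0.8 -0.3]
az -2.6 tilt [-0.02  0.02 -1.  ] p [0.61   0.1144 0.1493]
[[np.float64(-0.1), np.float64(-1.4), np.float64(-0.3), np.float64(0.09)], [np.float64(-0.1), np.float64(-1.4), np.float64(-0.3), np.float64(0.09)]]
```

>>> {"fn": "apply_moves", "kwargs": {
  "moves": [
    [[0,-4,0,0],[0,-5,0,0],[0,-4,-5,0],[0,0,-12,0],[0,0,-14,0],[0,0,-14,0],[0,0,-14,0],[0,0,-10,0],[0,0,-5,0],[0,0,0,0]]
  ]
}}

```text
clock: 18.55
eef_pos: [0.6129, 0.1285, 0.2319]
tool_rot: [1.0, -0.022, -0.008, -0.01]
ft_force: [-0.5, 0.1, 0.5]
grip_width: -0.0
```

```bash
python3 -c "
from h import *
status(); toolplan([.573,-.088,.215],4.1,rows=8)"
```

```text
t 18.55 az -2.5 z 0.2319 hub-rel in tool x,y mm [ 51.5 -27.8] F tool [-0.6 -0.1 -0.5]
az -2.5 tilt [-0.017  0.02  -1.   ] p [0.6129 0.1285 0.2319]
[[np.float64(-3.8), np.float64(27.3), np.float64(2.1), np.float64(-0.82)], [np.float64(-4.2), np.float64(27.2), np.float64(2.1), np.float64(-0.82)], [np.float64(-4.6), np.float64(27.1), np.float64(2.1), np.float64(-0.82)], [np.float64(-5.0), np.float64(27.1), np.float64(2.1), np.float64(-0.82)], [np.float64(-5.4), np.float64(27.0), np.float64(2.1), np.float64(-0.82)], [np.float64(-5.8), np.float64(26.9), np.float64(2.1), np.float64(-0.82)], [np.float64(-6.1), np.float64(26.8), np.float64(2.1), np.float64(-0.82)], [np.float64(-6.5), np.float64(26.7), np.float64(2.1), np.float64(-0.82)]]
```

>>> {"fn": "apply_moves", "kwargs": {
  "moves": [
    [[-4,15,1,-0.8],[-4,27,1,-0.8],[-5,30,1,-0.8],[-5,30,1,-0.8],[-6,30,1,-0.8],[-6,30,1,-0.8],[-6,28,1,-0.8],[-6,18,1,-0.8],[-4,8,0,0],[0,0,0,0]]
  ]
}}

```text
clock: 19.55
eef_pos: [0.5648, -0.0942, 0.2137]
tool_rot: [0.999, 0.038, -0.013, -0.011]
ft_force: [0.7, -0.4, -0.6]
grip_width: -0.0001
```

>>> {"fn": "apply_moves", "kwargs": {
  "moves": [
    [[0,0,0,0],[0,0,0,0],[0,0,0,0],[0,0,0,0],[0,0,0,0],[0,0,0,0],[0,0,0,0],[0,0,0,0],[0,0,0,0],[0,0,0,0]]
  ]
}}

```text
clock: 20.55
eef_pos: [0.566, -0.0896, 0.2136]
tool_rot: [0.999, 0.041, -0.013, -0.012]
ft_force: [0.8, 0.2, 0.0]
grip_width: 0.0001
```

```bash
python3 - <<'E'
from h import *
import pickle
c=cam("wrist"); t=cam("top"); pickle.dump((c,t),open("v5.pkl","wb"))
k=np.hstack([cv2.resize(c["color"],(480,360)),cv2.resize(t["color"][145:230,175:275],(320,360),interpolation=cv2.INTER_CUBIC)])
cv2.imwrite("pics/v5.png",k[:,:,::-1]); toolplan([.573,-.085,.141],4.1,rows=8)
E
```

```text
az 4.7 tilt [-0.026  0.023 -0.999] p [ 0.5659 -0.0896  0.2136]
[[np.float64(0.9), np.float64(-0.5), np.float64(9.1), np.float64(0.07)], [np.float64(0.9), np.float64(-0.5), np.float64(9.1), np.float64(0.07)], [np.float64(0.9), np.float64(-0.5), np.float64(9.1), np.float64(0.07)], [np.float64(0.9), np.float64(-0.5), np.float64(9.1), np.float64(0.07)], [np.float64(0.9), np.float64(-0.5), np.float64(9.1), np.float64(0.07)], [np.float64(0.9), np.float64(-0.5), np.float64(9.1), np.float64(0.07)], [np.float64(0.9), np.float64(-0.5), np.float64(9.1), np.float64(0.07)], [np.float64(0.9), np.float64(-0.5), np.float64(9.1), np.float64(0.07)]]
```

View pics/v5.png

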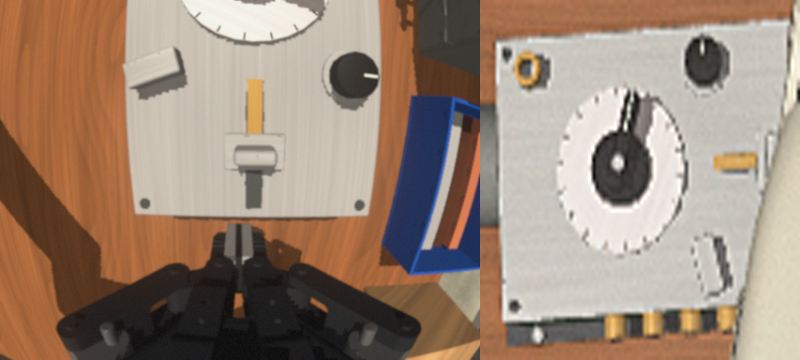

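The wrist view shows the tab at about (256,157). The top view shows the pointer at about -14° azimuth against a start of +67°, so four clicks. Next I'll locate the tab.

```bash
python3 - <<'E'
from h import *
import pickle
c,t=pickle.load(open("v5.pkl","rb")); s=480/512
for n,u,v,z in [("tab top ctr",256,155,.144),("tab topnear edge",256,165,.144),("foot far",256,135,.116),("foot near",255,171,.116),("strip far",255,80,.11),("strip near",255,133,.11),("screwL",145,204,.11),("screwR",359,205,.11),("slot end",254,207,.11),("block",152,65,.132)]:
    print(n,np.round(onz(c,u/s,v/s,z,True),4))
E
```

```text
tab top ctr [ 0.574  -0.0506  0.144 ]
tab topnear edge [ 0.5747 -0.0579  0.144 ]
foot far [ 0.574  -0.0393  0.116 ]
foot near [ 0.576  -0.0694  0.116 ]
strip far [0.5694 0.0057 0.11  ]
strip near [ 0.5733 -0.0383  0.11  ]
screwL [ 0.4779 -0.1109  0.11  ]
screwR [ 0.6779 -0.0943  0.11  ]
slot end [ 0.5788 -0.1038  0.11  ]
block [0.4894 0.0119 0.132 ]
```

>>> {"fn": "apply_moves", "kwargs": {
  "moves": [
    [[3,0,3,0],[3,0,7,0],[2,0,10,0],[1,0,12,0],[0,0,12,0],[0,0,12,0],[0,0,8,0],[0,0,4,0],[0,0,1,0],[0,0,0,0]]
  ]
}}

```text
clock: 21.65
eef_pos: [0.5722, -0.0868, 0.1351]
tool_rot: [0.999, 0.04, -0.015, -0.012]
ft_force: [0.2, 0.8, -0.2]
grip_width: 0.0001
```

```bash
python3 -c "
from h import *
status(); toolplan([.576,-.080,.141],5,rows=1)"
```

```text
t 21.65 az 4.7 z 0.1351 hub-rel in tool x,y mm [ -3.4 190.1] F tool [ 0.3 -0.8  0.2]
az 4.7 tilt [-0.031  0.023 -0.999] p [ 0.5722 -0.0868  0.1351]
[[np.float64(4.3), np.float64(-6.5), np.float64(-5.9), np.float64(-0.34)]]
```

>>> {"fn": "apply_moves", "kwargs": {
  "moves": [
    [[2,0,-3,0],[2,0,-2,0],[1,-2,-1,0],[0,-3,0,0],[0,-3,0,0],[0,-3,0,0],[0,-2,0,0],[0,-2,0,0],[0,0,0,0],[0,0,0,0]]
  ]
}}

```text
clock: 22.65
eef_pos: [0.5781, -0.0701, 0.1444]
tool_rot: [0.999, 0.041, -0.013, -0.012]
ft_force: [0.8, -0.1, -0.1]
grip_width: -0.0004
```

```bash
python3 -c "
from h import *
status(); toolplan([.572,-.045,.141],5,rows=1)"
```

```text
t 22.65 az 4.7 z 0.1444 hub-rel in tool x,y mm [  3.7 173.9] F tool [0.8 0.1 0. ]
az 4.7 tilt [-0.027  0.023 -0.999] p [ 0.5781 -0.0701  0.1444]
[[np.float64(-4.0), np.float64(-25.5), np.float64(3.4), np.float64(-0.3)]]
```

>>> {"fn": "apply_moves", "kwargs": {
  "moves": [
    [[-0.5,-2,0.5,0],[-0.5,-2.5,0.5,0],[-0.5,-2.5,0.5,0],[0,-2.5,0,0],[0,-2.5,0,0],[0,-2.5,0,0],[0,-2.5,0,0],[0,-2.5,0,0],[0,0,0,0],[0,0,0,0]]
  ]
}}

```text
clock: 23.65
eef_pos: [0.5764, -0.0519, 0.1442]
tool_rot: [0.999, 0.04, -0.011, -0.009]
ft_force: [0.9, -1.7, 0.7]
grip_width: -0.0
```

```bash
python3 -c "
from h import *
status(); toolplan([.572,-.045,.141],5,rows=1)"
```

```text
t 23.65 az 4.6 z 0.1442 hub-rel in tool x,y mm [  3.8 155.7] F tool [ 0.7  1.7 -0.7]
az 4.6 tilt [-0.023  0.017 -1.   ] p [ 0.5764 -0.0519  0.1442]
[[np.float64(-3.8), np.float64(-7.2), np.float64(3.2), np.float64(-0.43)]]
```

>>> {"fn": "apply_moves", "kwargs": {
  "moves": [
    [[0,-2,0,0],[0,-2,0,0],[0,-2,0,0],[0,-2,0,0],[0,-2,0,0],[0,-2,0,0],[0,-2,0,0],[0,-2,0,0],[0,-2,0,0],[0,-2,0,0]]
  ]
}}

```text
clock: 24.65
eef_pos: [0.5759, -0.0477, 0.1446]
tool_rot: [0.999, 0.034, -0.01, 0.008]
ft_force: [1.3, -8.5, -0.3]
grip_width: -0.0003
```

```bash
python3 -c "
from h import *
status()"
```

```text
t 24.65 az 3.9 z 0.1446 hub-rel in tool x,y mm [  5.6 151.4] F tool [0.7 8.6 0.4]
```

>>> {"fn": "apply_moves", "kwargs": {
  "moves": [
    [[0,-3,0,0],[0,-3,0,0],[0,-3,0,0],[0,-3,0,0],[0,-3,0,0],[0,0,0,0],[0,3,0,0],[0,5,0,0],[0,6,0,0],[0,0,0,0]]
  ]
}}

```text
clock: 25.65
eef_pos: [0.575, -0.0605, 0.1447]
tool_rot: [0.999, 0.029, -0.012, 0.022]
ft_force: [-0.6, 0.6, 0.1]
grip_width: -0.0002
```

```bash
python3 -c "
from h import *
status()"
```

```text
t 25.65 az 3.3 z 0.1447 hub-rel in tool x,y mm [  5.5 163.9] F tool [-0.6 -0.7 -0.1]
```

Next I'll back away, lift, and take a final look.

>>> {"fn": "apply_moves", "kwargs": {
  "moves": [
    [[0,5,0,0],[0,8,-5,0],[0,10,-15,0],[0,10,-15,0],[0,10,-15,0],[0,5,-15,0],[0,0,-10,0],[0,0,-5,0],[0,0,0,0],[0,0,0,0]]
  ]
}}

```text
clock: 26.65
eef_pos: [0.579, -0.1088, 0.2306]
tool_rot: [0.999, 0.029, -0.012, 0.021]
ft_force: [-0.3, -0.1, -0.5]
grip_width: -0.0
```

```bash
python3 - <<'E'
from h import *
status()
c=cam("wrist"); t=cam("top"); 
import pickle; pickle.dump((c,t),open("v6.pkl","wb"))
k=np.hstack([cv2.resize(c["color"],(480,360)),cv2.resize(t["color"][145:230,175:275],(320,360),interpolation=cv2.INTER_CUBIC)])
cv2.imwrite("pics/v6.png",k[:,:,::-1])
E
```

```text
t 26.65 az 3.3 z 0.2306 hub-rel in tool x,y mm [  6.8 212.3] F tool [-0.3  0.1  0.5]
```

View pics/v6.png

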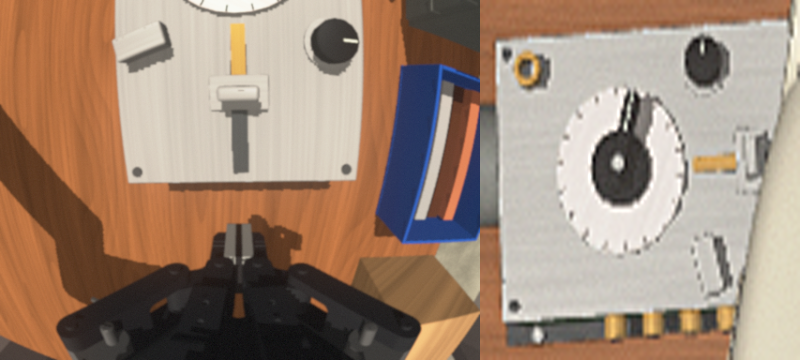

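```bash
python3 - <<'E'
from h import *
import pickle
c,t=pickle.load(open("v6.pkl","rb")); s=480/512
a=onz(c,238/s,91/s,.144,True); print(a,a-[.574,-.0506,.144])
g=lambda x,y,z:onz(t,x/3.2+175,y/4.235+145,z)
h=g(618,163,.15);p=g(632,92,.15);print(np.degrees(np.arctan2(*(p-h)[1::-1])))
print(workorder.job_done())
E
```

```text
[ 0.57217677 -0.03013703  0.144     ] [-0.00182323  0.02046297  0.        ]
-15.201754838385364
the job is handed in; nothing more can be done
None
```

I pushed the dial pointer four clicks clockwise, pushed the lock tab home against its stop, backed the arm clear and handed the job in at about 27 s.

- **Dial:** I felt each click as a force rise of about 2–4 N and then a snap forward. The finger stopped about 73° from the start, before the fourth detent at 80°. In the top view the pointer went from about +67° to about −14° or −15°. That is 81–82° by pixel reading, which agrees with four clicks. The arm hid the dial from the cameras while I was pushing, so I counted clicks by touch and only checked with the camera afterwards.
- **Lock tab:** It stalled at 8.6 N after about 21 mm of finger travel, and I gave it one firmer push before backing off. The wrist view puts the tab's travel at about 20.5 mm and the top view at about 22 mm. Both fit a stop reached from a start a few millimetres along. I judged "fully home" from that stall and did not measure it directly.
- **Everything else:** The roller knob, bushing and gauge block look unmoved in the last picture. The other loose things were not in that picture, and I did not check them again. The highest force I read was about 9 N; I took no reading at the peak of the firmer push. The finger is clear of everything.

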